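# Slide a sample plate off a viewing board and rack it

### The arm

A 7-joint arm with a two-finger parallel gripper is mounted at the origin on the work surface. World frame = base frame: x ahead of the robot, y to its left, z up, the work surface at z = 0. Lengths are in m, angles in rad, forces in N, time in s.
With the tool pointing down it reaches from about 0.425 to 0.875 m from the base axis. Payload 9.9 kg.
Tool frame: the origin (TCP) lies at the very end of the fingers, on their centre line; the grasp point (between the pads) lies 19 mm behind it; z points along the fingers, y is the direction in which the jaws open and shut (so a half turn about z gives the same grasp; the last joint's range is limited). The gripper opens to 85 mm and grips with 20 to 120 N. Pads are 22 mm wide; open, the fingers measure 114 mm over their backs; the gripper's body (76 mm by 85 mm) begins 54 mm behind the grasp point. The pads swing forward as they close: fully open they stand 13 mm farther back than shut.
Start: joints at [1.017, 0.576, 0.025, 1.437, -0.015, 1.129, -0.057], TCP at [0.306, -0.602, 0.231] pointing down, gripper open.
Joint ranges: [-2.76, 2.76], [-0.34, 2.15], [-1.52, 1.57], [0.19, 2.46], [-1.09, 4.23], [0.17, 1.99], [-2.82, 2.82]. Speed limits (rad/s): [2.22, 2.22, 3.01, 3.01, 3.14, 3.14, 3.14].

### API

Orientations are given as a unit quaternion [x, y, z, w].
In Python, from bench import manip gives the robot as it stands.
- The arm moves only by the tool send_rows, never from a script. Its argument "rows" is a list of rows, each a list of 3 entries, a list of its own where there are three numbers: the opening, from 0 (shut) to 1 (fully open), then the shift along the tool's x, y, z in mm, then the turn about the tool's z in rad. A call has 1 to 8 rows; each row shifts and turns the commanded pose from where the row before left it, along the tool's axes as they then stand; what a row does not reach is not made up. A row lasts 1/12 s, in which the tool goes at most 41.7 mm and 7.16 degrees, less where a joint would pass 70% of its speed; a pose out of reach is approached as far as the arm can. A call with a gripper value outside its range is refused whole. The fingers move at their own pace and stop on an object; "grip_force" is the grip in N (left out, the last holds). Time passes only in rows, so rows that do not move let the fingers close. It gives the time, the measured TCP pose, the force and the opening at its end, in the units of the state.
- manip.sense(): the state, without advancing time (a new reading comes with each control period).
- manip.capture(name): name is "scene" or "top"; returns a dict with "img" (480x640x3 uint8, red, green, blue), "fx", "fy", "cx", "cy" (pixels), "R" (3x3) and "t" (3): a world point X has camera coordinates R X + t. Camera axes: x right, y down, z forward; pixel columns grow to the right and rows downward; lengths in m; the calibration is good to about 2 mm. A picture is of the moment at which its call begins. There is no depth.
- manip.close_job(): hands the job in, once; it reports no verdict.
Trained networks look in the newest picture that a camera, given by its name, has taken for a name from the list of things; names that differ only in an ending like _2 or _b are one class to them, and where a whole thing is asked for, a point or a joint stands for the part that bears it (a point fixed in the world has none). Each returns a list of dicts, best first, with "confidence" (0 to 1); they miss things now and then, are a little off and sometimes report something else, mostly with a low value. They report only what shows in the picture. A call takes as long as a camera call. They do not tell look-alikes from the thing itself.
- manip.boxes_of(camera, name): "point" ([row, column] in pixels, amid what is visible of it).
The state is a dict: "clock": time; "joints": joint angles; "joint_velocities": joint speeds; "tau": joint torques, N m; "eef_pos": TCP position; "tool_rot": TCP orientation; "contact_force": force on the tool from outside, world axes, zero at the start; "ft_torque": the same for the moment, N m; "grip_width": finger opening in m.
Only numpy, scipy, OpenCV 4.12 (cv2) and the standard library are available. Lean on these libraries where they do the work, as an engineer would, in place of code of your own. Each camera call takes 0.05 s, during which the arm holds its last target.

### The job

The flat sample plate lying on the sloping viewing board cannot be gripped there: slide it sideways along the board's ledge, to either side, until about a third of it sticks out past the board's side edge, pinch that overhanging end by its two faces and lift it off. Then stand it on its long edge in one of the two empty slots of the storage rack, roughly centred along the slot, lowering it to the slot floor before letting go. Do not let it fall, and leave the other plate, bottle, black box and dish alone.

Things in the scene. Friction and masses are not known exactly. Their poses are not given: they have to be found in the camera images.
- plate: Sample plate to move: aluminium, 100 x 130 x 6 mm, 0.1 to 0.25 kg, three glass slides flush in its front face. Origin: centre of its back face (on the board). z = normal out of the front face, y = along the 130 mm, x = along the 100 mm. At the start it lies flat on the board, a long edge on the ledge, x pointing down the slope, its centre within 25 mm of the board's middle.
- easel: Viewing board, fixed: grey, 220 mm wide (y), 12 mm thick, leaning 55 degrees from level on a dark foot, its face looking up and away from the robot. In its frame (z up, origin mid-underside of the foot) the face's normal is (sin 55, 0, cos 55), down-slope (cos 55, 0, -sin 55). Side edges at y = +-110 mm are open: foot and struts are narrower, so free air lies in front of and behind an overhang.
- ledge_mid (a point): Middle of the line where board face and ledge top meet: +30 mm x, +45 mm z from the easel's origin. The ledge stands 12 mm out, square to the face, over the full 220 mm. The board reaches 106 mm up-slope from here, 6 mm past the plate. Pushed near the ledge the plate slides truly; pushed high up, or out by more than half its length, it tips off the ledge's end.
- rack: Grey rack, fixed: base 150 (x) x 110 (y) x 12 mm. Origin mid-underside, z up. Three slots along y, open at the ends, centred on x = -45, 0, +45 mm, each 13 mm wide between 5 mm fins; slot floor z = 12 mm, fin tops z = 52 mm. The other plate stands in the +45 slot; -45 and 0 are empty. A seated plate's centre is at z = 62 mm, its top edge at 112 mm.
- plate_b: Another plate, the same as the one to move, already standing in the rack's slot at x = +45 mm. Leave alone. Origin as for the sample plate.
- bottle: White closed bottle, 60 mm across, 150 mm tall, standing on the bench; origin at the centre of its base. Leave alone.
- slidebox: Flat black box, 80 x 160 x 35 mm, on the bench; origin at the centre of its base. Leave alone.
- dish: Small white dish, 90 mm across, 18 mm high, on the bench; origin at the centre of its base. Leave alone.
Things that resemble listed ones, but are neither listed nor needed, are in the scene too. What is shaped like the plate but red is not meant. Several things have the shape of the easel; the one meant has the colours described above.

How it is judged:
On the way, in this order (a step that is already met when the one before it is completed fails the run):
1. the plate, still lying on the board, sticks out past one side edge by at least 15 mm ((y of plate in the frame of easel above 0.06 m or y of plate in the frame of easel below -0.06 m) and contact force between plate and easel above 0.2 N and angle between plate's own z axis and vertical between 0.81 and 1.11 rad), for 0.2 s.
2. the plate is held in the fingers, clear of the board (contact force between the fingers and plate above 1 N and contact force between plate and easel below 0.05 N and height (world z) of plate above 0.1 m), for 0.2 s.
3. the plate stands on the floor of an empty rack slot while still held ((x of plate in the frame of rack between -0.057 and -0.033 m or x of plate in the frame of rack between -0.012 and 0.012 m) and y of plate in the frame of rack between -0.045 and 0.045 m and z of plate in the frame of rack below 0.067 m and angle between the z axis of plate and the x axis of rack, either way round below 0.22 rad and angle between the y axis of plate and the y axis of rack, either way round below 0.22 rad and angle between plate's own y axis and vertical between 1.5 and 1.642 rad and contact force between the fingers and plate above 0.5 N), for 0.1 s.
At the end, for the whole second after the job is handed in: The plate stands released and at rest on its long edge on the floor of an empty slot: back-face centre within 12 mm of the slot plane, within 45 mm of the slot middle, under 67 mm high; faces upright and along the slot within 0.22 rad, long edge level within 0.07 rad ((x of plate in the frame of rack between -0.057 and -0.033 m or x of plate in the frame of rack between -0.012 and 0.012 m) and y of plate in the frame of rack between -0.045 and 0.045 m and z of plate in the frame of rack below 0.067 m and angle between the z axis of plate and the x axis of rack, either way round below 0.22 rad and angle between the y axis of plate and the y axis of rack, either way round below 0.22 rad and angle between plate's own y axis and vertical between 1.5 and 1.642 rad and contact force between the fingers and plate below 0.05 N and linear speed of plate below 0.15 m/s and angular speed of plate below 3 rad/s); the robot touches nothing.
It fails at once if the plate falls (its centre drops below 55 mm above the bench) (height (world z) of plate below 0.055 m).
It fails at once if the other plate is moved by more than 25 mm (distance of plate_b from where it was at the start of the episode above 0.025 m).
It fails at once if the bottle is moved by more than 25 mm (distance of bottle from where it was at the start of the episode above 0.025 m).
It fails at once if the black box is moved by more than 25 mm (distance of slidebox from where it was at the start of the episode above 0.025 m).
It fails at once if the dish is moved by more than 25 mm (distance of dish from where it was at the start of the episode above 0.025 m).
It also fails if it takes over 61 s, if anything falls off the work surface, if the arm or the gripper's body presses on something with over 40 N, if the wrist force passes 120 N, or if a joint passes its speed limit or range.

## Working session

There is one attempt and no reset: what is moved stays moved. The work goes in short steps, Python scripts to look and compute and a tool call to move; the robot and the scene stay as the last step left them, time stands still between calls to the robot, and variables do not carry over. Pictures are saved under pics/ and viewed, and the job is handed in when it is done.

Besides the shell and the picture viewer there is one more tool, called after "Request:" as name([rows], argument=value, ...), one row to a line, values as JSON. send_rows: Moves the arm, as the interface text tells. Its arguments: {"type":"object","properties":{"rows":{"type":"array","items":{"type":"array"}},"grip_force":{"type":"number"}},"required":["rows"]}

```bash
ls; mkdir -p pics; python3 - <<'E'
from bench import manip
import cv2,json,numpy as np
s=manip.sense();print({k:np.round(v,3).tolist() for k,v in s.items()})
for c in("scene","top"):
    d=manip.capture(c);cv2.imwrite(f"pics/{c}0.png",d["img"][:,:,::-1])
    print(c,{k:np.round(d[k],4).tolist() for k in d if k!="img"})
    for n in("plate","easel","rack","bottle","slidebox","dish"):
        print(n,[(np.round(o["point"]).tolist(),round(o["confidence"],2)) for o in manip.boxes_of(c,n)])
E
```

```text
pics
{'clock': 0.0, 'joints': [1.017, 0.577, 0.025, 1.438, -0.015, 1.129, -0.057], 'joint_velocities': [0.0, 0.001, 0.002, 0.0, -0.001, 0.001, -0.0], 'tau': [-0.001, -76.575, 2.25, -28.597, 0.015, 0.013, -0.0], 'eef_pos': [0.305, -0.601, 0.23], 'tool_rot': [0.973, 0.233, -0.0, -0.001], 'contact_force': [0.025, 0.209, -0.358], 'ft_torque': [-0.006, -0.012, -0.014], 'grip_width': 0.085}
scene {'fx': 484.9296, 'fy': 484.9296, 'cx': 323.1832, 'cy': 243.9848, 'R': [[0.1829, 0.983, -0.0127], [0.6606, -0.1324, -0.739], [-0.7281, 0.1268, -0.6736]], 't': [-0.0397, -0.3339, 1.5181]}
plate [([220.0, 262.0], 0.94), ([347.0, 163.0], 0.92), ([248.0, 452.0], 0.83), ([257.0, 262.0], 0.66)]
easel [([194.0, 355.0], 0.66), ([275.0, 294.0], 0.55)]
rack []
bottle [([294.0, 366.0], 0.61)]
slidebox [([309.0, 482.0], 0.62)]
dish [([337.0, 257.0], 0.91)]
top {'fx': 565.2031, 'fy': 565.2031, 'cx': 320.2677, 'cy': 247.9412, 'R': [[-0.0183, -0.9997, 0.0185], [-0.9978, 0.0171, -0.0636], [0.0633, -0.0196, -0.9978]], 't': [-0.0801, 0.6028, 1.235]}
plate [([193.0, 460.0], 0.95), ([241.0, 372.0], 0.83), ([193.0, 279.0], 0.66), ([221.0, 188.0], 0.65), ([318.0, 370.0], 0.64)]
easel [([336.0, 260.0], 0.95), ([253.0, 347.0], 0.77)]
rack [([248.0, 191.0], 0.62)]
bottle [([192.0, 281.0], 0.81)]
slidebox [([175.0, 180.0], 0.62)]
dish [([177.0, 378.0], 0.59)]
```

View pics/scene0.png

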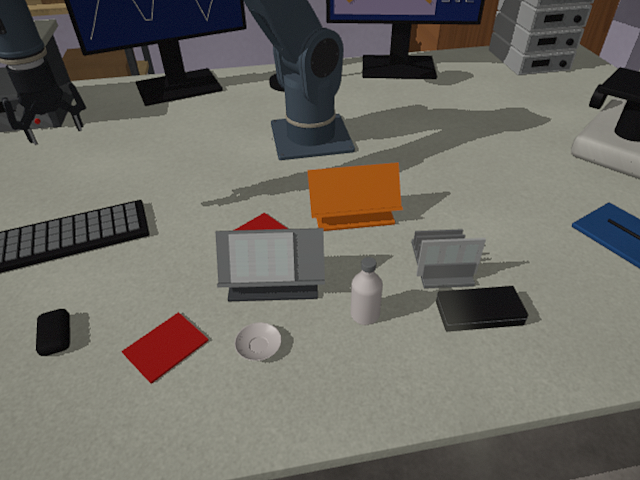

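View pics/top0.png

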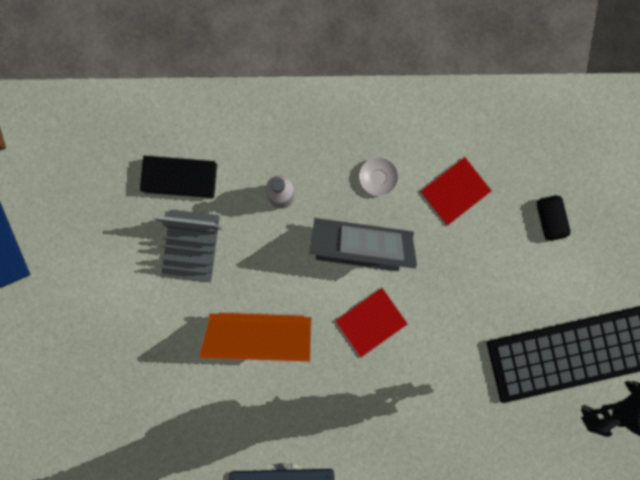

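The easel shapes are the grey one (top 245,362; scene 260,270) and the orange one (top 337,258; scene 195,355). The grey one with the aluminium plate and dark foot fits the description. The red plates are decoys. I'll confirm with crops.

```bash
python3 - <<'E'
import cv2,numpy as np
def crop(f,r0,r1,c0,c1,k):
    return cv2.resize(cv2.imread(f)[r0:r1,c0:c1],None,fx=k,fy=k,interpolation=cv2.INTER_CUBIC)
cv2.imwrite("pics/c1.png",crop("pics/top0.png",205,285,300,425,6))
cv2.imwrite("pics/c2.png",crop("pics/scene0.png",205,310,205,335,5))
cv2.imwrite("pics/c3.png",crop("pics/top0.png",200,290,145,235,6))
cv2.imwrite("pics/c4.png",crop("pics/scene0.png",215,300,400,500,6))
E
```

```text
(no output)
```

View pics/c1.png

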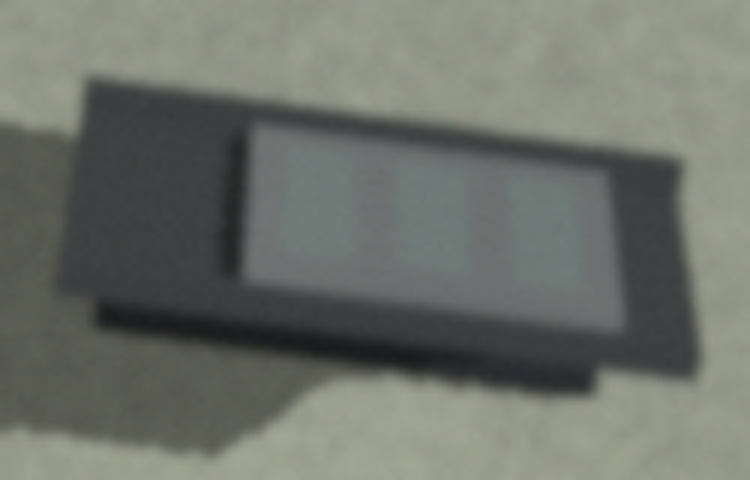

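View pics/c2.png

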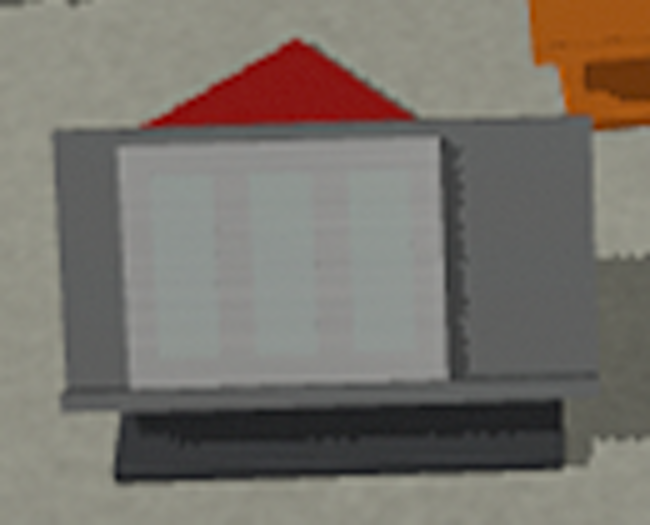

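View pics/c3.png

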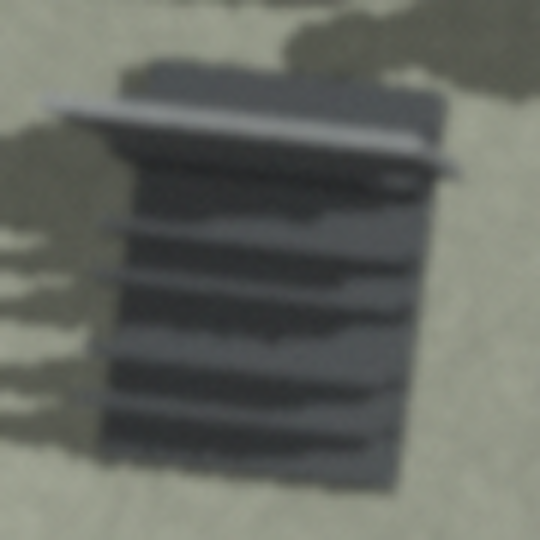

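View pics/c4.png

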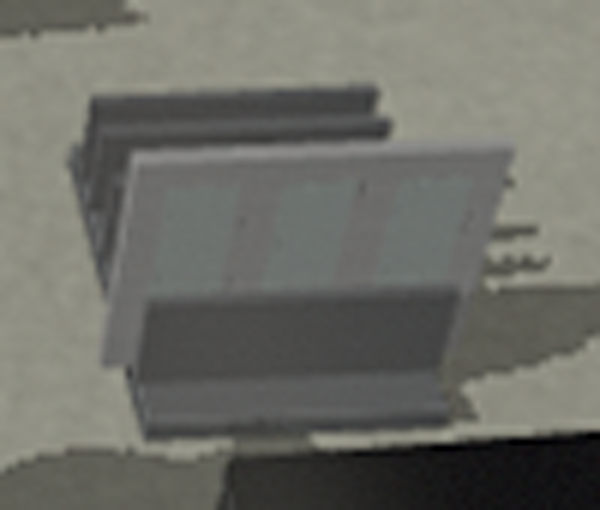

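The crops confirm it: grey board, dark foot, aluminium plate with three slides, offset towards -y. Now I'll fit the poses from the corners.

```bash
cat > h.py <<'E'
import numpy as np
from scipy.optimize import least_squares
import json,os
CAM={'scene':dict(f=484.9296,cx=323.1832,cy=243.9848),'top':dict(f=565.2031,cx=320.2677,cy=247.9412)}
def load():
    from bench import manip
    for c in CAM:
        d=manip.capture(c);CAM[c].update(R=d["R"].tolist(),t=d["t"].tolist())
    json.dump(CAM,open('cam.json','w'))
if os.path.exists('cam.json'): CAM=json.load(open('cam.json'))
def proj(c,X):
    k=CAM[c];p=np.asarray(X)@np.array(k['R']).T+np.array(k['t']);return np.stack([k['f']*p[...,0]/p[...,2]+k['cx'],k['f']*p[...,1]/p[...,2]+k['cy']],-1)
def T(p,X):
    c,s=np.cos(p[2]),np.sin(p[2]);X=np.atleast_2d(X)
    return np.stack([p[0]+c*X[:,0]-s*X[:,1],p[1]+s*X[:,0]+c*X[:,1],X[:,2]],-1)
A=np.deg2rad(55);N=np.array([np.sin(A),0,np.cos(A)]);UP=np.array([-np.cos(A),0,np.sin(A)]);L=np.array([.03,0,.045]);Y=np.array([0,1,0])
E
python3 - <<'E'
import h;h.load()
from h import *
EO=[]
def top(u,v):return 'top',(300+u/6,205+v/6)
def sc(u,v):return 'scene',(205+u/5,205+v/5)
lip=lambda y:L+.012*N+y*Y
bt=lambda y:L+.106*UP-.012*N+y*Y
obs=[(lip(.11),*top(90,78)),(lip(-.11),*top(682,160)),(bt(.11),*top(60,292)),(bt(-.11),*top(697,378)),
(bt(-.11),*sc(55,130)),(bt(.11),*sc(592,117)),(lip(-.11),*sc(62,392)),(lip(.11),*sc(598,376))]
def fit(obs,x0):
    f=lambda p:np.concatenate([proj(c,T(p,X))[0]-uv for X,c,uv in obs])
    r=least_squares(f,x0,loss='soft_l1');print(np.round(r.x,4));print(np.round(f(r.x).reshape(-1,2),1).tolist());return r.x
pe=fit(obs,[.65,-.1,0])
pf=lambda u,w,y:L+.006*N+u*UP+w*Y+y*Y
po=[(.1,-.065,*sc(118,147)),(.1,.065,*sc(441,137)),(0,-.065,*sc(130,388)),(0,.065,*sc(448,380)),(0,.065,*top(250,122)),(.1,.065,*top(242,280)),(0,-.065,*top(610,170)),(.1,-.065,*top(625,332))]
g=lambda q:np.concatenate([proj(c,T(pe,pf(u,w,q[0])))[0]-uv for u,w,c,uv in po])
r=least_squares(g,[0.]);print('plate y',r.x,np.round(g(r.x).reshape(-1,2),1).tolist())
def t2(u,v):return 'top',(145+u/6,200+v/6)
def s2(u,v):return 'scene',(400+u/6,215+v/6)
ro=[((.075,.055,.012),*t2(122,70)),((.075,-.055,.012),*t2(447,92)),((-.075,.055,.012),*t2(98,460)),((-.075,-.055,.012),*t2(397,490)),
((.009,.055,.052),*t2(105,228)),((-.009,.055,.052),*t2(95,272)),((-.036,.055,.052),*t2(85,350)),((-.054,.055,.052),*t2(75,398)),
((-.0565,-.055,.052),*s2(92,97)),((-.0565,.055,.052),*s2(377,87)),((.0565,-.055,.052),*s2(148,300)),((.0565,.055,.052),*s2(462,290)),((.075,-.055,.0),*s2(146,438)),((.075,.055,.0),*s2(478,415))]
pr=fit([(np.array(a),b,c) for a,b,c in ro],[.7,.2,0])
json.dump(dict(e=pe.tolist(),yp=float(r.x[0]),r=pr.tolist()),open('fit.json','w'))
E
```

```text
[ 0.6067 -0.1813 -0.153 ]
[[-0.6, 0.8], [1.0, 0.9], [-0.6, 0.0], [0.3, 0.3], [0.4, 0.6], [-0.1, 0.0], [-0.4, 1.2], [0.4, 1.0]]
plate y [-0.0169376] [[0.1, 0.7], [-0.2, 0.7], [0.3, 1.0], [0.1, 0.6], [0.6, -0.3], [0.5, -2.9], [-0.3, -0.2], [0.2, -2.9]]
[ 0.6113  0.1984 -0.1246]
[[4.4, -1.8], [-0.7, -0.1], [0.0, 0.1], [-0.3, 0.4], [-1.1, -0.3], [-0.5, 0.7], [-0.4, 0.2], [0.2, 0.5], [-0.6, -0.4], [-0.3, -1.0], [0.8, 0.8], [0.1, -0.2], [-0.2, 1.1], [-4.9, 2.2]]
```

```bash
cat >> h.py <<'E'
def ray(c,uv,z):
    k=CAM[c];R=np.array(k['R']);C=-R.T@np.array(k['t']);d=R.T@np.array([(uv[0]-k['cx'])/k['f'],(uv[1]-k['cy'])/k['f'],1]);return C+d*(z-C[2])/d[2]
if os.path.exists('fit.json'): F=json.load(open('fit.json'))
def inv(p,X):
    c,s=np.cos(p[2]),np.sin(p[2]);d=np.asarray(X)[:2]-p[:2];return np.array([c*d[0]+s*d[1],-s*d[0]+c*d[1],X[2]])
def st(frame='e'):
    from bench import manip
    from scipy.spatial.transform import Rotation as Ro
    s=manip.sense();R=Ro.from_quat(s['tool_rot']).as_matrix()
    print('t',round(s['clock'],2),'pos',np.round(s['eef_pos'],4),'in',frame,np.round(1e3*inv(F[frame],s['eef_pos']),1),'yawy-err',round(np.arctan2(R[1,1],R[0,1])-F[frame][2],4),'z',np.round(R[:,2],3),'F',np.round(s['contact_force'],1),'w',round(s['grip_width'],4),'j',np.round(s['joints'],2))
E
python3 - <<'E'
from h import *
st();st('r')
for n,c,uv,z in[('bottle top','top',(278,185),.15),('bottle base','scene',(366,318),0),('dish','top',(378,177),.01),('box','top',(179,175),.035)]:
    X=ray(c,uv,z);print(n,X.round(3),'e',inv(F['e'],X).round(3),'r',inv(F['r'],X).round(3))
# start->goal
print('ledge mid',T(F['e'],L))
g=T(F['e'],[.055,.072,.23])[0];print(g)
E
```

```text
t 0.8 pos [ 0.3056 -0.6019  0.2313] in e [-233.5 -461.6  231.3] yawy-err -0.948 z [ 0. -0. -1.] F [-0.9  0.1 -0.5] w 0.0853 j [ 1.02  0.58  0.02  1.44 -0.01  1.13 -0.06]
t 0.8 pos [ 0.3056 -0.6019  0.2313] in r [-203.9 -832.   231.3] yawy-err -0.9764 z [ 0. -0. -1.] F [-0.9  0.1 -0.5] w 0.0853 j [ 1.02  0.58  0.02  1.44 -0.01  1.13 -0.06]
bottle top [ 0.721 -0.006  0.15 ] e [0.086 0.191 0.15 ] r [ 0.134 -0.189  0.15 ]
bottle base [ 0.731 -0.007  0.   ] e [0.097 0.191 0.   ] r [ 0.145 -0.189  0.   ]
dish [ 0.76  -0.224  0.01 ] e [ 0.158 -0.019  0.01 ] r [ 0.2   -0.401  0.01 ]
box [0.767 0.218 0.035] e [0.097 0.419 0.035] r [0.152 0.038 0.035]
ledge mid [[ 0.63636645 -0.18585051  0.045     ]]
[ 0.67204627 -0.11850105  0.23      ]
```

Request:
send_rows([
  [0,[0,0,0],-0.1185],
  [0,[0,0,0],-0.1185],
  [0,[0,0,0],-0.1185],
  [0,[0,0,0],-0.1185],
  [0,[0,0,0],-0.1185],
  [0,[0,0,0],-0.1185],
  [0,[0,0,0],-0.1185],
  [0,[0,0,0],-0.1185],
])

```text
clock: 1.47
eef_pos: [0.3055, -0.6019, 0.2314]
tool_rot: [0.757, 0.653, -0.0, 0.0]
contact_force: [-1.2, -0.5, -0.3]
grip_width: -0.0001
```

```bash
python3 -c "
from h import *
st()"
```

```text
t 1.47 pos [ 0.3055 -0.6019  0.2314] in e [-233.6 -461.6  231.4] yawy-err 0.0057 z [-0. -0. -1.] F [-1.2 -0.5 -0.3] w -0.0001 j [ 1.16  0.58 -0.23  1.43  0.14  1.15  0.77]
```

Request:
send_rows([
  [0,[27,15,0],0],
  [0,[27,15,0],0],
  [0,[27,15,0],0],
  [0,[27,15,0],0],
  [0,[27,15,0],0],
  [0,[27,15,0],0],
  [0,[27,15,0],0],
  [0,[27,15,0],0],
])

```text
clock: 2.13
eef_pos: [0.4578, -0.4055, 0.2315]
tool_rot: [0.759, 0.651, -0.0, 0.0]
contact_force: [-0.6, -0.3, 0.4]
grip_width: 0.0002
```

Request:
send_rows([
  [0,[27,16,0],0],
  [0,[27,16,0],0],
  [0,[27,16,0],0],
  [0,[27,16,0],0],
  [0,[27,16,0],0],
  [0,[27,16,0],0],
  [0,[27,16,0],0],
  [0,[27,16,0],0],
])

```text
clock: 2.8
eef_pos: [0.6174, -0.2115, 0.2315]
tool_rot: [0.759, 0.651, 0.0, 0.0]
contact_force: [-0.6, -1.3, -0.5]
grip_width: -0.0001
```

```bash
python3 -c "
from h import *
st()"
```

```text
t 2.8 pos [ 0.6174 -0.2115  0.2315] in e [ 15.1 -28.2 231.5] yawy-err -0.0002 z [ 0. -0. -1.] F [-0.6 -1.3 -0.5] w -0.0001 j [ 0.42  0.55 -0.27  1.49  0.16  1.12 -0.03]
```

Request:
send_rows([
  [0,[25,12,0],0],
  [0,[25,12,0],0],
  [0,[25,12,0],0],
  [0,[23,6,0],0],
  [0,[0,0,0],0],
  [0,[0,0,0],0],
])

```text
clock: 3.3
eef_pos: [0.6734, -0.1201, 0.231]
tool_rot: [0.758, 0.652, 0.0, -0.0]
contact_force: [-0.2, -1.4, 0.2]
grip_width: 0.0001
```

```bash
python3 -c "
from h import *
st()"
```

```text
t 3.3 pos [ 0.6734 -0.1201  0.231 ] in e [ 56.6  70.7 231. ] yawy-err 0.0032 z [-0.     0.001 -1.   ] F [-0.2 -1.4  0.2] w 0.0001 j [ 0.26  0.6  -0.27  1.4   0.16  1.16 -0.18]
```

Request:
send_rows([
  [0,[1,0,24],0],
  [0,[0,0,24],0],
  [0,[0,0,24],0],
  [0,[0,0,24],0],
  [0,[0,0,24],0],
  [0,[0,0,24],0],
  [0,[0,0,22],0],
  [0,[0,0,0],0],
])

```text
clock: 3.97
eef_pos: [0.6698, -0.1228, 0.0609]
tool_rot: [0.76, 0.65, -0.003, -0.002]
contact_force: [-0.7, 0.5, -0.3]
grip_width: -0.0
```

```bash
cat > look.py <<'E'
import sys
from h import *
from bench import manip
import cv2
st()
n=sys.argv[1];ims=[]
b={'e':((190,320,200,345),(190,290,290,440)),'r':((190,320,370,530),(180,300,130,300))}[sys.argv[2]]
for c,(r0,r1,c0,c1) in zip(('scene','top'),b):
    im=manip.capture(c)['img'][:,:,::-1][r0:r1,c0:c1];ims.append(cv2.resize(im,(int((c1-c0)*300/(r1-r0)) if 0 else 480,int(480*(r1-r0)/(c1-c0))),interpolation=cv2.INTER_CUBIC))
h0=max(i.shape[0] for i in ims)
ims=[cv2.copyMakeBorder(i,0,h0-i.shape[0],0,0,cv2.BORDER_CONSTANT) for i in ims]
o=np.hstack(ims);cv2.imwrite(f'pics/{n}.png',cv2.resize(o,None,fx=800/960,fy=800/960))
E
python3 look.py a1 e
```

```text
t 3.97 pos [ 0.6698 -0.1228  0.0609] in e [53.5 67.4 60.9] yawy-err -0.0015 z [-0.007 -0.    -1.   ] F [-0.7  0.5 -0.3] w -0.0 j [ 0.25  0.76 -0.24  1.58  0.22  0.83 -0.23]
```

View pics/a1.png

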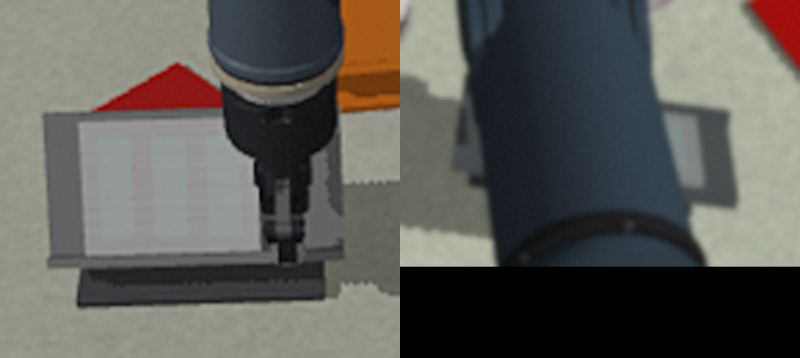

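Request:
send_rows([
  [0,[2,-4,1],0],
  [0,[2,-4,1],0],
  [0,[0,-3,0],0],
  [0,[0,-2,0],0],
  [0,[0,0,0],0],
])

```text
clock: 4.48
eef_pos: [0.6606, -0.1153, 0.0641]
tool_rot: [0.759, 0.651, 0.0, 0.0]
contact_force: [-0.4, -0.4, -0.1]
grip_width: -0.0
```

```bash
python3 look.py a2 e
```

```text
t 4.48 pos [ 0.6606 -0.1153  0.0641] in e [43.2 73.4 64.1] yawy-err 0.0002 z [ 0.001 -0.    -1.   ] F [-0.4 -0.4 -0.1] w -0.0 j [ 0.24  0.74 -0.24  1.62  0.22  0.81 -0.25]
```

View pics/a2.png

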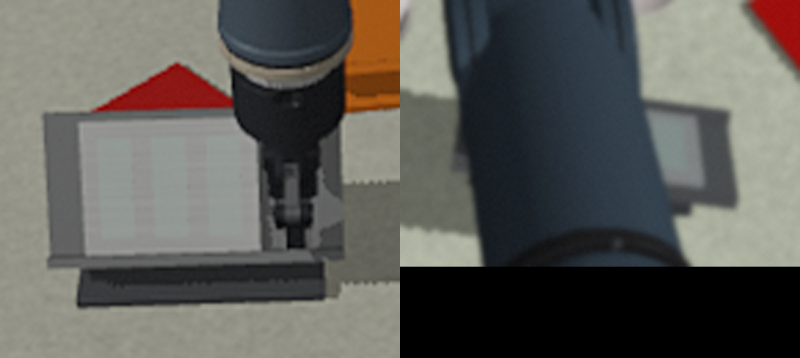

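Request:
send_rows([
  [0,[0,0,3],0],
  [0,[0,-2,2],0],
  [0,[0,-2,1],0],
  [0,[0,0,0],0],
  [0,[0,0,0],0],
])

```text
clock: 5.0
eef_pos: [0.6566, -0.1147, 0.0571]
tool_rot: [0.759, 0.651, -0.0, -0.0]
contact_force: [0.5, -0.1, 1.5]
grip_width: 0.0002
```

```bash
python3 -c "
from h import *
st()"
```

```text
t 5.0 pos [ 0.6566 -0.1147  0.0571] in e [39.2 73.4 57.1] yawy-err -0.0 z [-0.001  0.    -1.   ] F [ 0.5 -0.1  1.5] w 0.0002 j [ 0.24  0.74 -0.24  1.64  0.23  0.79 -0.25]
```

Request:
send_rows([
  [0,[-7,0,0],0],
  [0,[-6,0,0],0],
  [0,[-4,0,0],0],
  [0,[-4,0,0],0],
  [0,[-4,0,0],0],
  [0,[-4,0,0],0],
  [0,[-4,0,0],0],
  [0,[0,0,0],0],
])

```text
clock: 5.67
eef_pos: [0.6516, -0.1488, 0.0573]
tool_rot: [0.759, 0.651, -0.0, 0.0]
contact_force: [0.6, -1.0, 0.6]
grip_width: -0.0
```

```bash
python3 look.py a3 e
```

```text
t 5.67 pos [ 0.6516 -0.1488  0.0573] in e [39.4 39.  57.3] yawy-err -0.0012 z [-0.    -0.001 -1.   ] F [ 0.6 -1.   0.6] w -0.0 j [ 0.3   0.75 -0.24  1.63  0.23  0.79 -0.2 ]
```

View pics/a3.png

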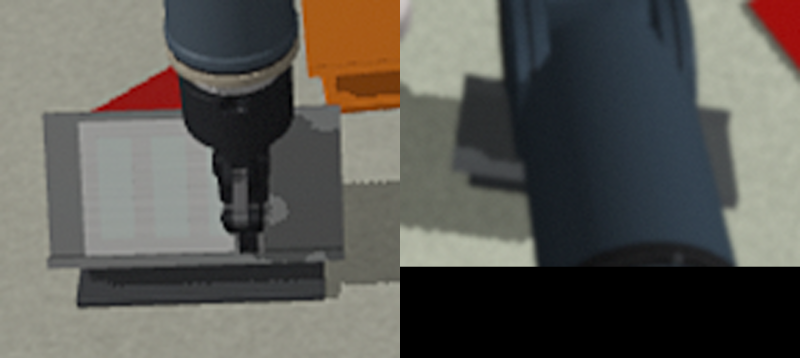

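Request:
send_rows([
  [0,[12,0,0],0],
  [0,[12,0,0],0],
  [0,[11,0,0],0],
  [0,[0,-2,0],0],
  [0,[0,-2,0],0],
  [0,[0,0,0],0],
])

```text
clock: 6.27
eef_pos: [0.6527, -0.112, 0.0572]
tool_rot: [0.759, 0.651, -0.0, -0.0]
contact_force: [-0.4, 0.1, -1.1]
grip_width: -0.0
```

```bash
python3 -c "
from h import *
st()"
```

```text
t 6.27 pos [ 0.6527 -0.112   0.0572] in e [34.9 75.5 57.2] yawy-err 0.0007 z [-0.001 -0.    -1.   ] F [-0.4  0.1 -1.1] w -0.0 j [ 0.24  0.74 -0.24  1.65  0.23  0.78 -0.25]
```

No contact yet; I'll continue towards the face in small steps.

Request:
send_rows([
  [0,[0,-2,0],0],
  [0,[0,-1,0],0],
  [0,[0,0,0],0],
  [0,[0,0,0],0],
])

```text
clock: 6.6
eef_pos: [0.6502, -0.1122, 0.0573]
tool_rot: [0.759, 0.651, -0.0, 0.0]
contact_force: [0.5, -0.1, 0.4]
grip_width: -0.0
```

Request:
send_rows([
  [0,[0,-2,0],0],
  [0,[0,0,0],0],
  [0,[0,0,0],0],
])

```text
clock: 6.85
eef_pos: [0.6482, -0.1114, 0.0573]
tool_rot: [0.759, 0.651, -0.0, -0.0]
contact_force: [0.1, 1.0, -0.5]
grip_width: -0.0002
```

Request:
send_rows([
  [0,[0,-1,0],0],
  [0,[0,-1,0],0],
  [0,[0,0,0],0],
  [0,[0,0,0],0],
])

```text
clock: 7.18
eef_pos: [0.6463, -0.111, 0.0573]
tool_rot: [0.759, 0.651, 0.0, -0.0]
contact_force: [0.3, -0.1, 0.2]
grip_width: -0.0002
```

Request:
send_rows([
  [0,[0,-1,0],0],
  [0,[0,0,0],0],
  [0,[0,0,0],0],
])

```text
clock: 7.43
eef_pos: [0.6456, -0.1109, 0.0574]
tool_rot: [0.759, 0.651, 0.0, 0.0]
contact_force: [0.4, 0.2, 0.2]
grip_width: 0.0
```

```bash
python3 look.py a4 e
```

```text
t 7.43 pos [ 0.6456 -0.1109  0.0574] in e [27.7 75.5 57.4] yawy-err -0.0 z [ 0. -0. -1.] F [0.4 0.2 0.2] w 0.0 j [ 0.24  0.73 -0.24  1.67  0.23  0.77 -0.26]
```

View pics/a4.png

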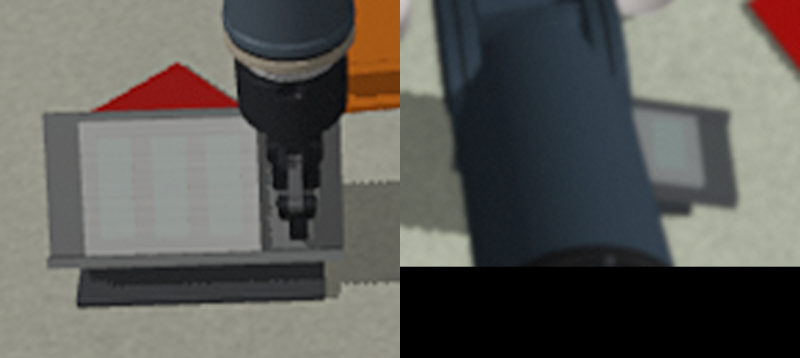

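```bash
python3 - <<'E'
from h import *
from bench import manip
import cv2
p=manip.sense()['eef_pos'];print(proj('scene',np.array(p)))
im=manip.capture('scene')['img'][:,:,::-1][220:300,250:350]
cv2.imwrite('pics/a5.png',cv2.resize(im,None,fx=7,fy=7,interpolation=cv2.INTER_CUBIC))
E
```

```text
[307.9107054  275.57955892]
```

View pics/a5.png

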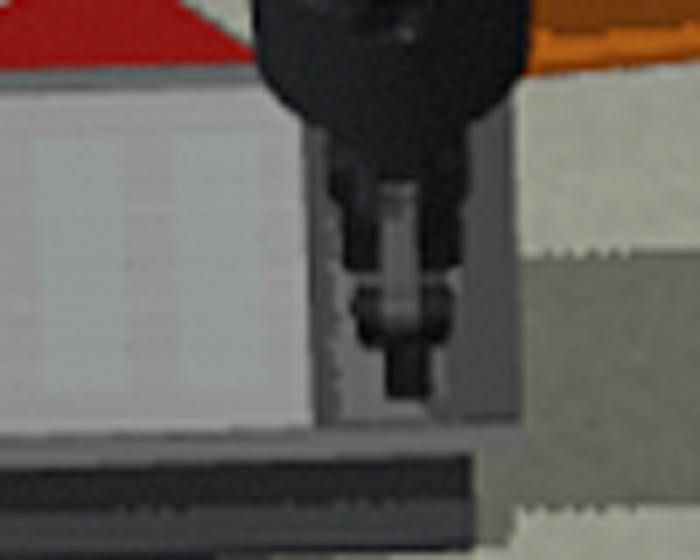

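Request:
send_rows([
  [0,[0,0,1],0],
  [0,[0,0,0],0],
  [0,[0,0,1],0],
  [0,[0,0,0],0],
  [0,[0,0,0],0],
])

```text
clock: 8.0
eef_pos: [0.6464, -0.111, 0.056]
tool_rot: [0.759, 0.651, 0.001, 0.001]
contact_force: [2.4, 0.2, 5.4]
grip_width: -0.0
```

Request:
send_rows([
  [0,[0,-1,0],0],
  [0,[0,0,0],0],
  [0,[0,0,0],0],
])

```text
clock: 8.25
eef_pos: [0.6462, -0.111, 0.0561]
tool_rot: [0.759, 0.651, 0.001, 0.001]
contact_force: [4.9, -1.0, 4.1]
grip_width: -0.0002
```

Request:
send_rows([
  [0,[0,3,0],0],
  [0,[0,0,0],0],
  [0,[0,0,0],0],
])

```text
clock: 8.5
eef_pos: [0.6471, -0.1112, 0.055]
tool_rot: [0.759, 0.651, -0.0, -0.0]
contact_force: [1.5, -0.4, 1.6]
grip_width: -0.0002
```

```bash
python3 -c "
from h import *
st()"
```

```text
t 8.5 pos [ 0.6471 -0.1112  0.055 ] in e [29.3 75.4 55. ] yawy-err -0.0001 z [-0.001  0.    -1.   ] F [ 1.5 -0.4  1.6] w -0.0002 j [ 0.24  0.73 -0.24  1.67  0.23  0.77 -0.26]
```

Request:
send_rows([
  [0,[-5,0,-1],0],
  [0,[-6,0,0],0],
  [0,[-4,0,0],0],
  [0,[-4,0,0],0],
  [0,[-4,0,0],0],
  [0,[-4,0,0],0],
  [0,[-4,0,0],0],
  [0,[0,0,0],0],
])

```text
clock: 9.17
eef_pos: [0.6422, -0.1432, 0.0562]
tool_rot: [0.759, 0.651, -0.0, 0.0]
contact_force: [-0.2, -0.0, -0.4]
grip_width: -0.0001
```

```bash
python3 look.py a6 e
```

```text
t 9.17 pos [ 0.6422 -0.1432  0.0562] in e [29.3 43.1 56.2] yawy-err -0.0011 z [-0.    -0.001 -1.   ] F [-0.2 -0.  -0.4] w -0.0001 j [ 0.29  0.73 -0.24  1.66  0.23  0.77 -0.21]
```

View pics/a6.png

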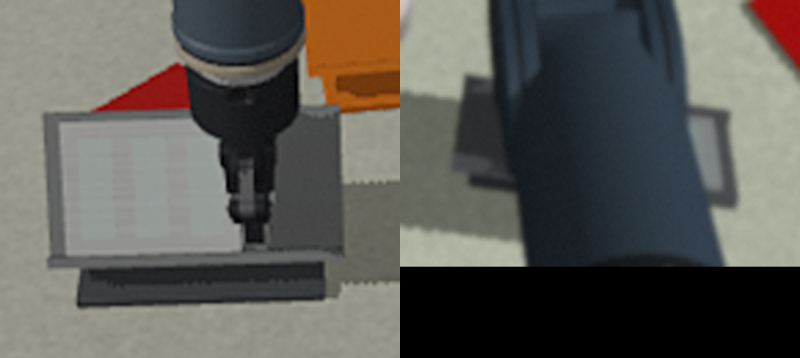

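Request:
send_rows([
  [0,[-5,0,0],0],
  [0,[-5,0,0],0],
  [0,[-5,0,0],0],
  [0,[-5,0,0],0],
  [0,[-5,0,0],0],
  [0,[-5,0,0],0],
  [0,[-5,0,0],0],
  [0,[-4,0,0],0],
])

```text
clock: 9.93
eef_pos: [0.6365, -0.1812, 0.0563]
tool_rot: [0.759, 0.651, -0.0, 0.0]
contact_force: [0.2, 0.8, -0.4]
grip_width: 0.0001
```

```bash
python3 look.py a7 e
```

```text
t 9.93 pos [ 0.6365 -0.1812  0.0563] in e [29.5  4.6 56.3] yawy-err -0.0005 z [-0. -0. -1.] F [ 0.2  0.8 -0.4] w 0.0001 j [ 0.35  0.74 -0.25  1.65  0.24  0.78 -0.15]
```

View pics/a7.png

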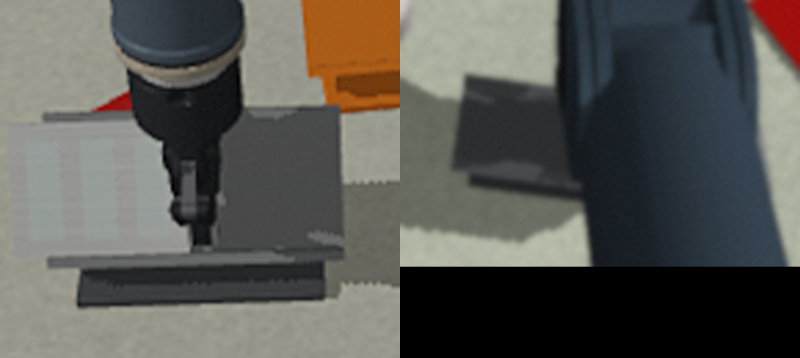

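Request:
send_rows([
  [0,[-4,0,0],0],
  [0,[-4,0,0],0],
  [0,[-4,0,0],0],
  [0,[-4,0,0],0],
  [0,[0,0,0],0],
  [0,[0,0,0],0],
])

```text
clock: 10.53
eef_pos: [0.6341, -0.1969, 0.0563]
tool_rot: [0.759, 0.651, -0.0, 0.0]
contact_force: [0.3, 0.3, -0.6]
grip_width: -0.0001
```

Request:
send_rows([
  [0,[6,0,0],0],
  [0,[8,5,-5],0],
  [0,[0,8,-15],0],
  [0,[0,0,-30],0],
  [0,[0,0,-35],0],
  [0,[0,0,-35],0],
  [0,[0,0,-30],0],
  [0,[0,0,0],0],
])

```text
clock: 11.2
eef_pos: [0.6529, -0.1833, 0.214]
tool_rot: [0.759, 0.651, 0.004, 0.004]
contact_force: [0.8, -1.0, 0.9]
grip_width: 0.0001
```

```bash
python3 look.py a8 e
```

```text
t 11.2 pos [ 0.6529 -0.1833  0.214 ] in e [ 46.    5.1 214. ] yawy-err 0.0011 z [ 0.011 -0.002 -1.   ] F [ 0.8 -1.   0.9] w 0.0001 j [ 0.37  0.6  -0.28  1.46  0.18  1.1  -0.1 ]
```

View pics/a8.png

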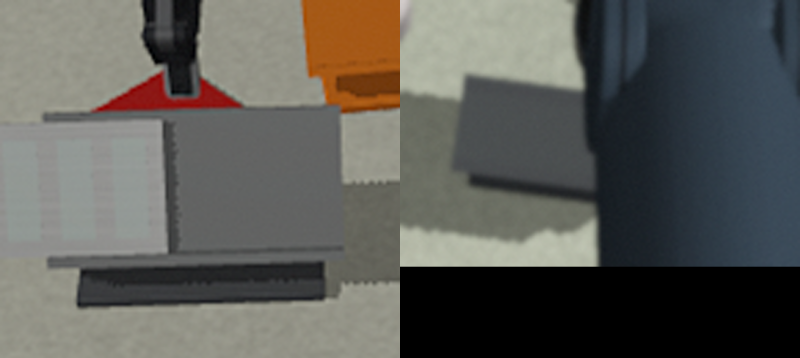

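```bash
python3 - <<'E'
from h import *
pf=lambda u,w,y:L+.006*N+u*UP+w*Y+y*Y
po=[(.1,.065,(259.1,233.5)),(0,.065,(260.9,281.4))]
for u,w,uv in po:
    r=least_squares(lambda q:proj('scene',T(F['e'],pf(u,w,q[0])))[0]-uv,[0.]);print(r.x,r.fun)
E
```

```text
[-0.08547306] [0.01934316 0.64713472]
[-0.08624605] [0.03828214 1.22205812]
```

Request:
send_rows([
  [1,[-20,-8,0],0],
  [1,[-20,-8,0],0],
  [1,[-20,-8,0],0],
  [1,[-20,-8,0],0],
  [1,[-20,-8,0],0],
  [1,[-20,-8,0],0],
  [1,[-18,-10,0],0],
  [1,[0,0,0],0],
])

```text
clock: 11.97
eef_pos: [0.5672, -0.3162, 0.2046]
tool_rot: [0.761, 0.649, -0.002, -0.001]
contact_force: [0.6, -1.2, -0.0]
grip_width: 0.0852
```

```bash
sed -i 's/(190,320,200,345),(190,290,290,440)/(180,310,170,315),(190,290,330,480)/' look.py; python3 look.py a9 e
```

```text
t 11.97 pos [ 0.5672 -0.3162  0.2046] in e [ -18.5 -139.3  204.6] yawy-err -0.0053 z [-0.004 -0.001 -1.   ] F [ 0.6 -1.2 -0. ] w 0.0852 j [ 0.6   0.57 -0.27  1.54  0.17  1.06  0.12]
```

View pics/a9.png

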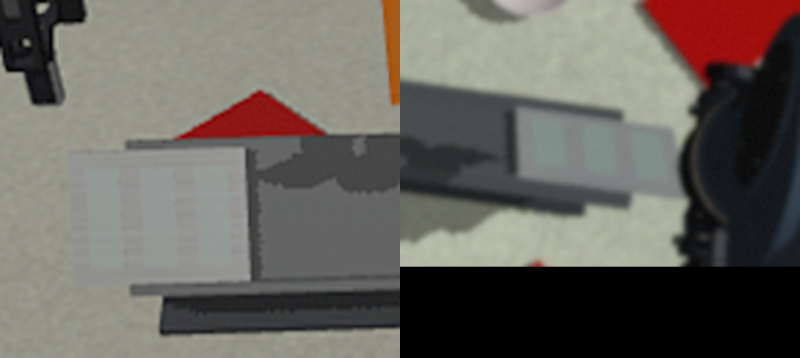

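Request:
send_rows([
  [1,[3,3,0],0],
  [1,[3,3,0],0],
  [1,[0,0,0],0],
  [1,[0,0,0],0],
], grip_force=20)

```text
clock: 12.4
eef_pos: [0.5786, -0.3054, 0.2061]
tool_rot: [0.758, 0.652, 0.0, -0.0]
contact_force: [-0.5, 0.1, -0.4]
grip_width: 0.0855
```

```bash
python3 -c "
from h import *
st()"
```

```text
t 12.4 pos [ 0.5786 -0.3054  0.2061] in e [  -8.8 -127.   206.1] yawy-err 0.0023 z [ 0.     0.001 -1.   ] F [-0.5  0.1 -0.4] w 0.0855 j [ 0.58  0.57 -0.28  1.52  0.17  1.07  0.11]
```

Request:
send_rows([
  [1,[-4,-4,0],0],
  [1,[0,0,16],0],
  [1,[0,0,18],0],
  [1,[0,0,18],0],
  [1,[0,0,18],0],
  [1,[0,0,0],0],
  [1,[0,0,0],0],
])

```text
clock: 12.98
eef_pos: [0.5725, -0.3103, 0.1359]
tool_rot: [0.759, 0.651, -0.0, -0.001]
contact_force: [0.4, -0.6, 0.2]
grip_width: 0.085
```

```bash
 python3 look.py a10 e
```

```text
t 12.98 pos [ 0.5725 -0.3103  0.1359] in e [ -14.2 -132.7  135.9] yawy-err -0.0002 z [-0.002  0.001 -1.   ] F [ 0.4 -0.6  0.2] w 0.085 j [ 0.58  0.64 -0.27  1.61  0.2   0.92  0.09]
```

View pics/a10.png

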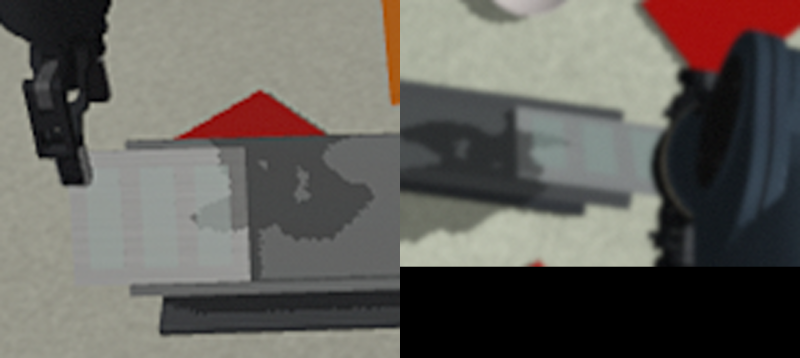

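Request:
send_rows([
  [1,[1,1,12],0],
  [1,[0,0,12],0],
  [1,[0,0,12],0],
  [1,[0,0,8],0],
  [1,[0,0,0],0],
  [1,[0,0,0],0],
])

```text
clock: 13.58
eef_pos: [0.5739, -0.3092, 0.0914]
tool_rot: [0.759, 0.651, -0.0, -0.001]
contact_force: [1.1, 0.6, 0.3]
grip_width: 0.0855
```

```bash
 python3 look.py a11 e
```

```text
t 13.58 pos [ 0.5739 -0.3092  0.0914] in e [ -13.  -131.4   91.4] yawy-err 0.0001 z [-0.001  0.001 -1.   ] F [1.1 0.6 0.3] w 0.0855 j [ 0.57  0.69 -0.25  1.65  0.22  0.83  0.08]
```

View pics/a11.png

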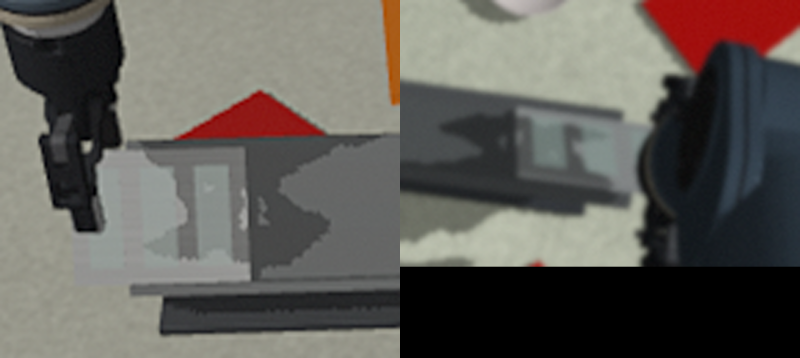

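Now I'll close partially to about 45 mm, still clear of the plate.

Request:
send_rows([
  [0.8,[0,0,0],0],
  [0.65,[0,0,0],0],
  [0.55,[0,0,0],0],
  [0.52,[0,0,0],0],
  [0.52,[0,0,0],0],
  [0.52,[0,0,0],0],
])

```text
clock: 14.18
eef_pos: [0.5743, -0.3094, 0.0924]
tool_rot: [0.759, 0.651, 0.0, 0.0]
contact_force: [0.1, -0.9, -0.3]
grip_width: 0.0444
```

```bash
 python3 look.py a12 e
```

```text
t 14.18 pos [ 0.5743 -0.3094  0.0924] in e [ -12.5 -131.6   92.4] yawy-err 0.0 z [ 0. -0. -1.] F [ 0.1 -0.9 -0.3] w 0.0444 j [ 0.57  0.68 -0.25  1.65  0.22  0.83  0.08]
```

View pics/a12.png

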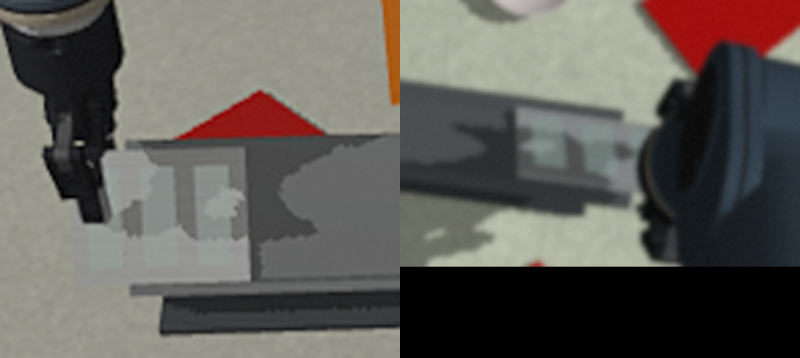

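Request:
send_rows([
  [0.45,[0,2,0],0],
  [0.44,[0,3,0],0],
  [0.43,[0,3,-1],0],
  [0.43,[0,3,-1],0],
  [0.42,[0,3,-1],0],
  [0.42,[0,2,0],0],
  [0.42,[0,0,0],0],
])

```text
clock: 14.87
eef_pos: [0.5908, -0.3118, 0.0953]
tool_rot: [0.759, 0.651, 0.0, 0.0]
contact_force: [0.2, 0.1, 0.3]
grip_width: 0.0359
```

```bash
 python3 look.py a13 e
```

```text
t 14.87 pos [ 0.5908 -0.3118  0.0953] in e [   4.1 -131.4   95.3] yawy-err 0.0003 z [ 0.001  0.    -1.   ] F [0.2 0.1 0.3] w 0.0359 j [ 0.56  0.7  -0.25  1.6   0.22  0.86  0.07]
```

View pics/a13.png

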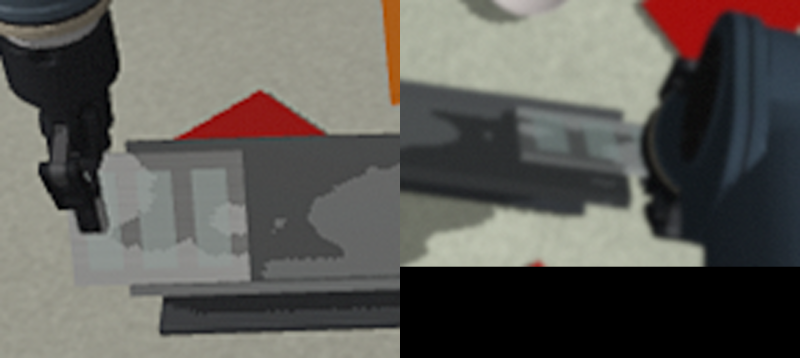

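Request:
send_rows([
  [0.4,[0,3,-1],0],
  [0.38,[0,3,-1],0],
  [0.36,[0,3,-1],0],
  [0.34,[0,3,-1],0],
  [0.32,[0,2,0],0],
  [0.32,[0,0,0],0],
])

```text
clock: 15.47
eef_pos: [0.6046, -0.3139, 0.0994]
tool_rot: [0.759, 0.651, 0.0, 0.0]
contact_force: [0.1, -0.4, 1.0]
grip_width: 0.0273
```

```bash
 python3 look.py a14 e
```

```text
t 15.47 pos [ 0.6046 -0.3139  0.0994] in e [  18.1 -131.4   99.4] yawy-err 0.0002 z [ 0.001 -0.    -1.   ] F [ 0.1 -0.4  1. ] w 0.0273 j [ 0.56  0.71 -0.25  1.56  0.21  0.89  0.07]
```

View pics/a14.png

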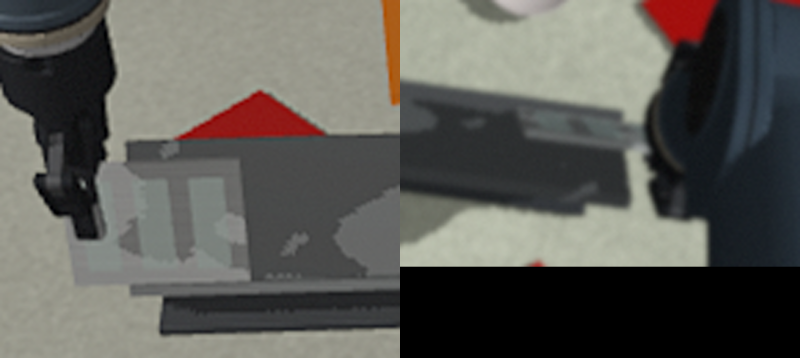

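Request:
send_rows([
  [0.29,[0,3,-1],0],
  [0.25,[0,3,-1],0],
  [0.21,[0,3,-1],0],
  [0.17,[0,2,0],0],
  [0.15,[0,1,0],0],
  [0.15,[0,0,0],0],
])

```text
clock: 16.07
eef_pos: [0.6161, -0.3158, 0.1022]
tool_rot: [0.759, 0.651, 0.0, 0.0]
contact_force: [0.0, -0.7, 0.3]
grip_width: 0.0131
```

```bash
 python3 look.py a15 e
```

```text
t 16.07 pos [ 0.6161 -0.3158  0.1022] in e [  29.8 -131.5  102.2] yawy-err 0.0 z [ 0.  0. -1.] F [ 0.  -0.7  0.3] w 0.0131 j [ 0.55  0.72 -0.25  1.53  0.21  0.92  0.07]
```

View pics/a15.png

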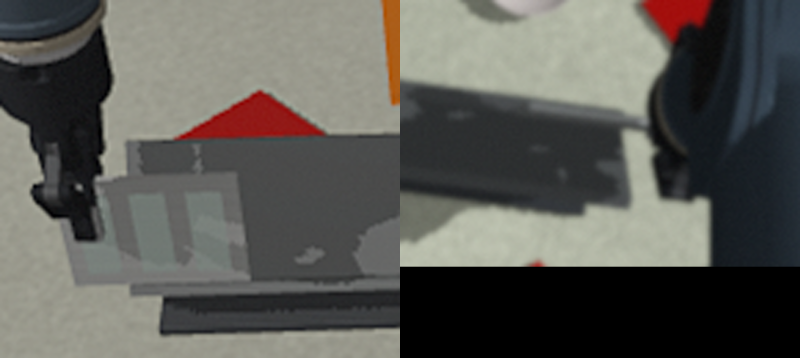

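Request:
send_rows([
  [0.1,[0,1,0],0],
  [0.05,[0,0,0],0],
  [0,[0,0,0],0],
  [0,[0,0,0],0],
  [0,[0,0,0],0],
  [0,[0,0,0],0],
], grip_force=60)

```text
clock: 16.67
eef_pos: [0.6166, -0.316, 0.1023]
tool_rot: [0.759, 0.651, -0.0, -0.0]
contact_force: [-1.2, -0.3, 0.5]
grip_width: 0.0053
```

```bash
 python3 look.py a16 e
```

```text
t 16.67 pos [ 0.6166 -0.316   0.1023] in e [  30.3 -131.6  102.3] yawy-err -0.0001 z [-0.  0. -1.] F [-1.2 -0.3  0.5] w 0.0053 j [ 0.55  0.73 -0.25  1.52  0.21  0.92  0.07]
```

View pics/a16.png

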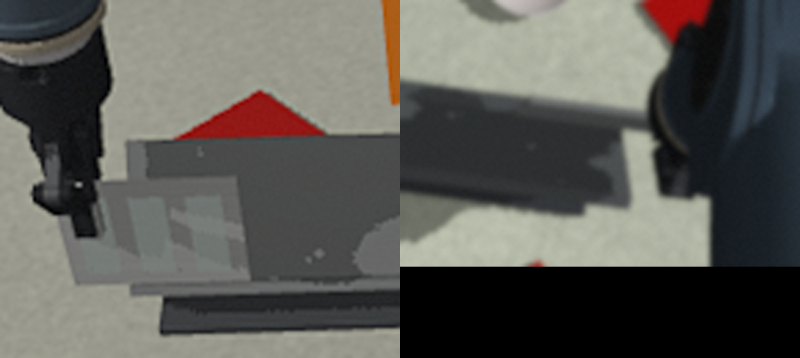

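Request:
send_rows([
  [0,[0,0,0],0],
  [0,[0,0,-3],0],
  [0,[0,0,-5],0],
  [0,[0,0,-8],0],
  [0,[0,0,-8],0],
  [0,[0,0,-8],0],
  [0,[0,0,0],0],
], grip_force=100)

```text
clock: 17.35
eef_pos: [0.618, -0.3164, 0.1369]
tool_rot: [0.759, 0.651, 0.001, 0.002]
contact_force: [0.3, -0.1, -1.5]
grip_width: 0.0049
```

```bash
 python3 look.py a17 e
```

```text
t 17.35 pos [ 0.618  -0.3164  0.1369] in e [  31.7 -131.8  136.9] yawy-err -0.0001 z [ 0.003 -0.001 -1.   ] F [ 0.3 -0.1 -1.5] w 0.0049 j [ 0.55  0.69 -0.26  1.49  0.2   0.98  0.09]
```

View pics/a17.png

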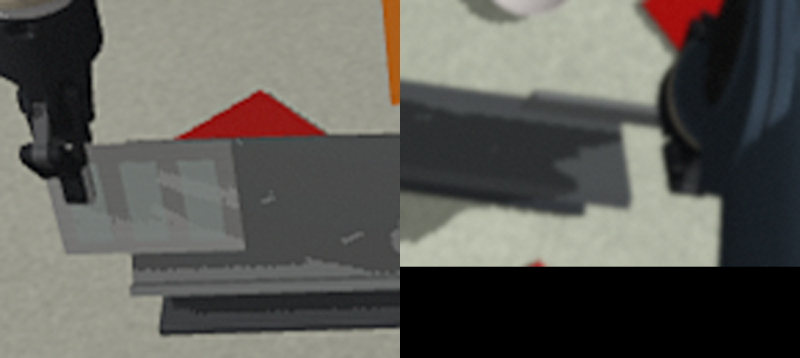

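```bash
python3 - <<'E'
from h import *
tw=T(F['r'],[-.045,-.0457,.25])[0];cur=T(F['e'],[.0317,-.1318,.137])[0]
print(tw,cur,'delta in e axes (x,y):',inv([0,0,F['e'][2]],tw-cur)*1e3)
for uv in((310,314),(209,314),(203,357),(308,361)):
  for z in(.05,.13):
    X=ray('top',uv,z);print(uv,z,X.round(3),inv(F['r'],X).round(3))
E
```

```text
[0.56101892 0.15861779 0.25      ] [ 0.61796211 -0.31637028  0.137     ] delta in e axes (x,y): [-128.65970504  460.76336097  113.        ]
(310, 314) 0.05 [ 0.457 -0.066  0.05 ] [-0.12  -0.281  0.05 ]
(310, 314) 0.13 [ 0.462 -0.066  0.13 ] [-0.116 -0.281  0.13 ]
(209, 314) 0.05 [0.462 0.151 0.05 ] [-0.143 -0.066  0.05 ]
(209, 314) 0.13 [0.466 0.137 0.13 ] [-0.137 -0.079  0.13 ]
(203, 357) 0.05 [0.371 0.164 0.05 ] [-0.235 -0.064  0.05 ]
(203, 357) 0.13 [0.381 0.149 0.13 ] [-0.223 -0.078  0.13 ]
(308, 361) 0.05 [ 0.358 -0.06   0.05 ] [-0.22  -0.287  0.05 ]
(308, 361) 0.13 [ 0.368 -0.06   0.13 ] [-0.209 -0.287  0.13 ]
```

Request:
send_rows([
  [0,[0,0,-12],0],
  [0,[0,0,-18],0],
  [0,[0,0,-18],0],
  [0,[0,0,-18],0],
  [0,[0,0,-18],0],
  [0,[0,0,-16],0],
  [0,[0,0,-10],-0.014],
  [0,[0,0,0],-0.014],
])

```text
clock: 18.12
eef_pos: [0.6178, -0.3162, 0.2471]
tool_rot: [0.749, 0.662, 0.001, 0.002]
contact_force: [-0.1, 0.1, -1.1]
grip_width: 0.005
```

```bash
python3 -c "
from h import *
st('r')"
```

```text
t 18.12 pos [ 0.6178 -0.3162  0.2471] in r [  70.3 -509.8  247.1] yawy-err 0.0009 z [ 0.004 -0.002 -1.   ] F [-0.1  0.1 -1.1] w 0.005 j [ 0.56  0.6  -0.28  1.35  0.17  1.21  0.14]
```

Request:
send_rows([
  [0,[10,-2,0],0],
  [0,[18,-4,0],0],
  [0,[20,-5,0],0],
  [0,[20,-5,0],0],
  [0,[20,-5,0],0],
  [0,[20,-5,0],0],
  [0,[20,-5,0],0],
  [0,[20,-5,0],0],
])

```text
clock: 18.78
eef_pos: [0.5983, -0.1626, 0.2428]
tool_rot: [0.75, 0.662, -0.001, -0.001]
contact_force: [0.4, 0.3, -0.8]
grip_width: 0.0046
```

Request:
send_rows([
  [0,[20,-5,0],0],
  [0,[20,-5,0],0],
  [0,[20,-5,0],0],
  [0,[20,-5,0],0],
  [0,[20,-5,0],0],
  [0,[20,-5,0],0],
  [0,[20,-5,0],0],
  [0,[20,-5,0],0],
])

```text
clock: 19.45
eef_pos: [0.5783, 0.0008, 0.2429]
tool_rot: [0.75, 0.662, -0.001, -0.001]
contact_force: [0.2, 0.6, -1.1]
grip_width: 0.0048
```

Request:
send_rows([
  [0,[20,-5,0],0],
  [0,[20,-5,0],0],
  [0,[20,-5,0],0],
  [0,[20,-5,0],0],
  [0,[15,-5,0],0],
  [0,[10,-4,0],0],
  [0,[0,0,0],0],
  [0,[0,0,0],0],
])

```text
clock: 20.12
eef_pos: [0.5635, 0.1069, 0.2437]
tool_rot: [0.75, 0.662, -0.001, -0.0]
contact_force: [-0.5, -0.6, -1.7]
grip_width: 0.0045
```

```bash
python3 -c "
from h import *
st('r')"
```

```text
t 20.12 pos [0.5635 0.1069 0.2437] in r [-36.1 -96.8 243.7] yawy-err 0.0006 z [-0.001 -0.001 -1.   ] F [-0.5 -0.6 -1.7] w 0.0045 j [-0.03  0.43 -0.35  1.68  0.17  1.06 -0.56]
```

Request:
send_rows([
  [0,[10,-2,0],0],
  [0,[14,-3,0],0],
  [0,[14,-2,0],0],
  [0,[9,-2,0],0],
  [0,[4,0,0],0],
  [0,[0,0,0],0],
  [0,[0,0,0],0],
])

```text
clock: 20.7
eef_pos: [0.5616, 0.1583, 0.2442]
tool_rot: [0.75, 0.662, -0.0, 0.0]
contact_force: [1.2, -0.6, -1.4]
grip_width: 0.0051
```

```bash
python3 look.py b1 r;python3 -c "
from h import *
st('r')"
```

```text
t 20.7 pos [0.5616 0.1583 0.2442] in e [-96.3 328.7 244.2] yawy-err 0.028 z [-0.    -0.001 -1.   ] F [ 1.2 -0.6 -1.4] w 0.0051 j [-0.12  0.44 -0.36  1.66  0.17  1.07 -0.65]
t 20.8 pos [0.5617 0.1577 0.2442] in r [-44.2 -46.6 244.2] yawy-err -0.0014 z [-0.    -0.001 -1.   ] F [-0.1  0.1 -1.9] w 0.0052 j [-0.12  0.44 -0.36  1.66  0.17  1.07 -0.65]
```

View pics/b1.png

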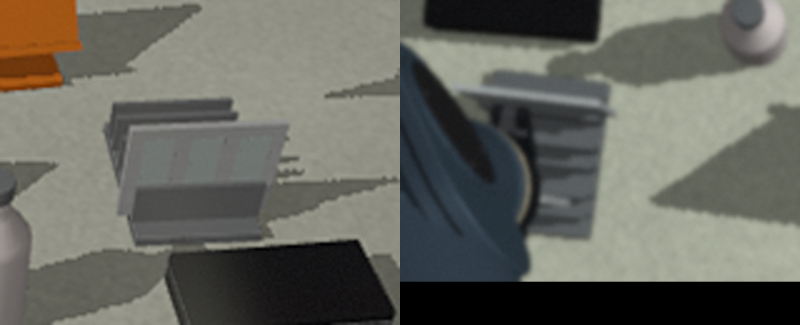

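```bash
python3 - <<'E'
from h import *
from bench import manip
import cv2
im=manip.capture('scene')['img'][:,:,::-1][100:310,330:530].copy()
k=3.0
im=cv2.resize(im,None,fx=k,fy=k,interpolation=cv2.INTER_CUBIC)
cv2.imwrite('pics/b2.png',im[:600])
for y in(-.065,.065):
  for z in(.191,.291): print(y,z,((proj('scene',T(F['r'],[-.042,y,z]))[0]-[330,100])*k).round(), proj('top',T(F['r'],[-.042,y,z]))[0].round())
E
```

```text
-0.065 0.191 [267. 253.] [202. 265.]
-0.065 0.291 [286. 125.] [191. 263.]
0.065 0.191 [454. 245.] [134. 258.]
0.065 0.291 [486. 117.] [116. 255.]
```

View pics/b2.png

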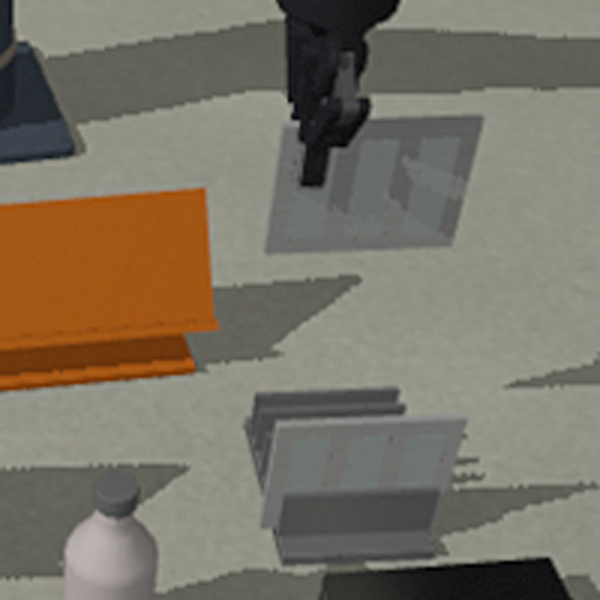

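Request:
send_rows([
  [0,[0,-1,10],0],
  [0,[1,0,18],0],
  [0,[0,0,18],0],
  [0,[0,0,18],0],
  [0,[0,0,18],0],
  [0,[0,0,18],0],
  [0,[0,0,14],0],
  [0,[0,0,0],0],
])

```text
clock: 21.52
eef_pos: [0.5588, 0.1586, 0.127]
tool_rot: [0.75, 0.661, -0.002, -0.001]
contact_force: [-0.5, -0.3, -1.5]
grip_width: 0.005
```

Request:
send_rows([
  [0,[0,0,0],0],
  [0,[0,0,0],0],
])

```text
clock: 21.68
eef_pos: [0.561, 0.1598, 0.1308]
tool_rot: [0.75, 0.661, 0.0, 0.0]
contact_force: [-0.1, -0.6, -0.2]
grip_width: 0.0051
```

```bash
cat > look2.py <<'E'
import sys
from h import *
from bench import manip
import cv2
st('r')
k=5
o=[]
for c,(r0,r1,c0,c1) in(('scene',(170,290,400,480)),('top',(190,310,145,225))):
    im=manip.capture(c)['img'][:,:,::-1][r0:r1,c0:c1];o.append(cv2.resize(im,None,fx=k,fy=k,interpolation=cv2.INTER_CUBIC))
cv2.imwrite(f'pics/{sys.argv[1]}.png',np.hstack(o))
E
python3 look2.py b3
```

```text
t 21.68 pos [0.561  0.1598 0.1308] in r [-45.2 -44.6 130.8] yawy-err -0.0006 z [ 0.001  0.    -1.   ] F [-0.1 -0.6 -0.2] w 0.0051 j [-0.14  0.56 -0.33  1.8   0.24  0.82 -0.71]
```

View pics/b3.png

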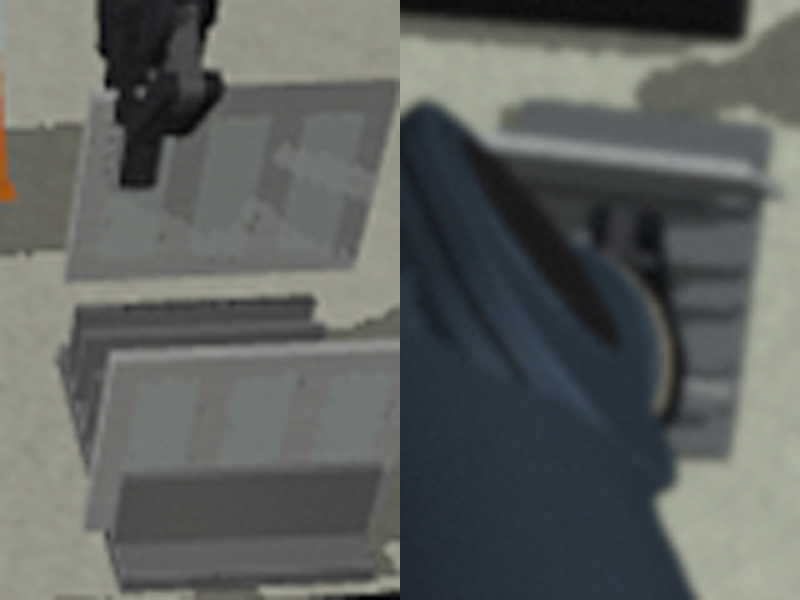

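```bash
python3 - <<'E'
from h import *
for x in(-.048,-.042):
  for z in(.078,.178):
    for y in(-.0636,.0664):
      X=T(F['r'],[x-.0002,y,z])
      print(x,z,y,'top',((proj('top',X)[0]-[145,190])*5).round()+[400,0],'scene',((proj('scene',X)[0]-[400,170])*5).round())
for x in(-.0565,-.0515,-.0385,-.0335,-.0115,-.0065): print(x,'fin end top',((proj('top',T(F['r'],[x,-.055,.052]))[0]-[145,190])*5).round()+[400,0])
E
python3 - <<'E'
import cv2
from bench import manip
im=manip.capture('top')['img'][:,:,::-1][225:290,185:220]
cv2.imwrite('pics/b4.png',cv2.resize(im,None,fx=9,fy=9,interpolation=cv2.INTER_CUBIC))
E
```

```text
-0.048 0.078 -0.0636 top [730. 399.] scene [ 65. 273.]
-0.048 0.078 0.0664 top [422. 366.] scene [354. 259.]
-0.048 0.178 -0.0636 top [684. 392.] scene [92. 89.]
-0.048 0.178 0.0664 top [348. 356.] scene [399.  75.]
-0.042 0.078 -0.0636 top [731. 384.] scene [ 68. 282.]
-0.042 0.078 0.0664 top [423. 351.] scene [357. 267.]
-0.042 0.178 -0.0636 top [686. 377.] scene [95. 98.]
-0.042 0.178 0.0664 top [350. 341.] scene [404.  84.]
-0.0565 fin end top [718. 417.]
-0.0515 fin end top [719. 406.]
-0.0385 fin end top [723. 376.]
-0.0335 fin end top [724. 364.]
-0.0115 fin end top [730. 313.]
-0.0065 fin end top [732. 302.]
```

View pics/b4.png

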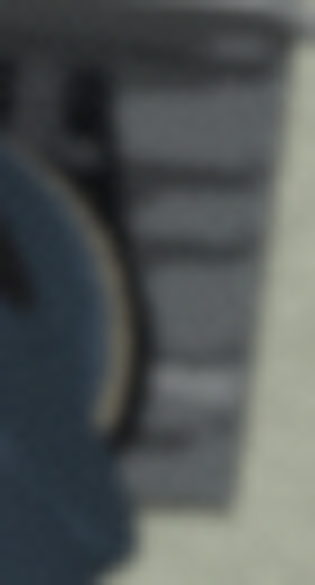

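Request:
send_rows([
  [0,[0,0,6],0],
  [0,[0,0,6],0],
  [0,[0,0,6],0],
  [0,[0,0,6],0],
  [0,[0,0,6],0],
  [0,[0,0,6],0],
  [0,[0,0,0],0],
  [0,[0,0,0],0],
])

```text
clock: 22.5
eef_pos: [0.5604, 0.1597, 0.0938]
tool_rot: [0.75, 0.662, -0.0, -0.0]
contact_force: [-0.9, -0.7, -1.4]
grip_width: 0.0048
```

```bash
python3 look2.py b5
```

```text
t 22.5 pos [0.5604 0.1597 0.0938] in r [-45.8 -44.7  93.8] yawy-err -0.0003 z [-0.001 -0.    -1.   ] F [-0.9 -0.7 -1.4] w 0.0048 j [-0.16  0.61 -0.31  1.84  0.26  0.74 -0.74]
```

View pics/b5.png

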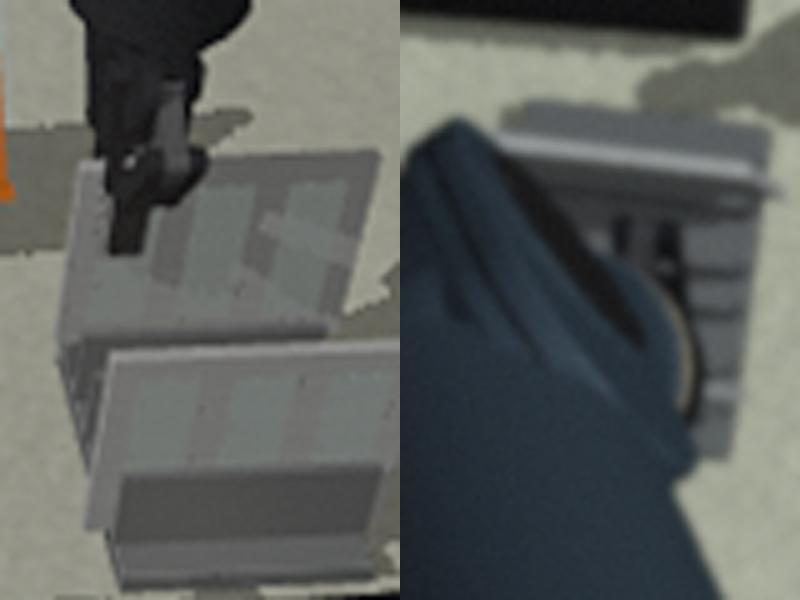

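Request:
send_rows([
  [0,[0,1,5],0],
  [0,[0,0,5],0],
  [0,[0,0,5],0],
  [0,[0,0,5],0],
  [0,[0,0,3],0],
  [0,[0,0,2],0],
  [0,[0,0,0],0],
  [0,[0,0,0],0],
])

```text
clock: 23.27
eef_pos: [0.5616, 0.1596, 0.0692]
tool_rot: [0.75, 0.662, -0.0, -0.0]
contact_force: [-0.9, 0.2, -1.3]
grip_width: 0.0049
```

Request:
send_rows([
  [0,[0,0,2],0],
  [0,[0,0,1],0],
  [0,[0,0,0],0],
  [0,[0,0,0],0],
])

```text
clock: 23.6
eef_pos: [0.5619, 0.1597, 0.0665]
tool_rot: [0.75, 0.662, 0.0, 0.0]
contact_force: [0.4, -0.1, 0.7]
grip_width: 0.0047
```

```bash
python3 look2.py b6
```

```text
t 23.6 pos [0.5619 0.1597 0.0665] in r [-44.3 -44.6  66.5] yawy-err -0.0005 z [ 0.001  0.    -1.   ] F [ 0.4 -0.1  0.7] w 0.0047 j [-0.17  0.64 -0.3   1.86  0.28  0.68 -0.75]
```

View pics/b6.png

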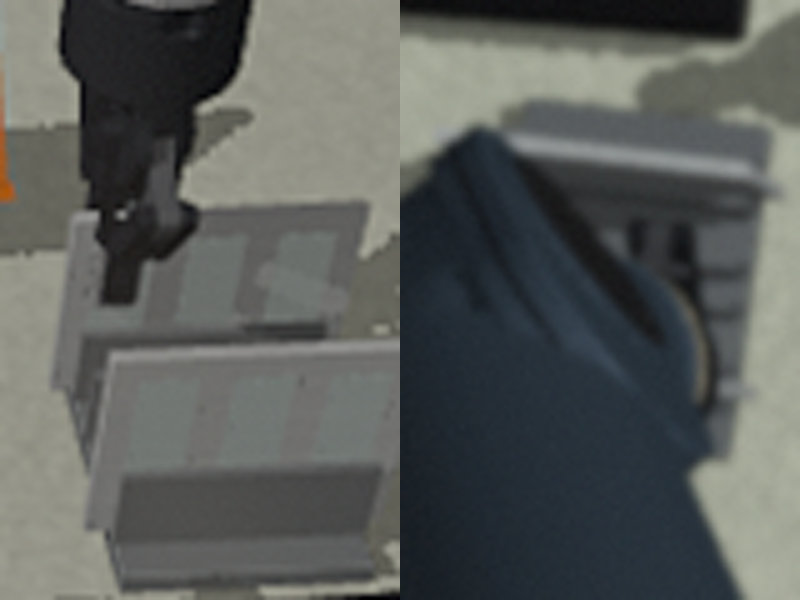

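Request:
send_rows([
  [0,[0,0,1],0],
  [0,[0,0,0],0],
  [0,[0,0,0],0],
])

```text
clock: 23.95
eef_pos: [0.562, 0.1596, 0.0664]
tool_rot: [0.75, 0.661, 0.0, 0.0]
contact_force: [-2.0, -2.1, 11.5]
grip_width: 0.0051
```

Request:
send_rows([
  [0,[0,0,1],0],
  [0,[0,0,0],0],
  [0,[0,0,0],0],
])

```text
clock: 24.2
eef_pos: [0.5621, 0.1595, 0.0663]
tool_rot: [0.75, 0.661, 0.001, 0.001]
contact_force: [-5.6, -3.4, 23.5]
grip_width: 0.0051
```

Request:
send_rows([
  [0,[0,0,-1.5],0],
  [0,[0,0,0],0],
  [0,[0,0,0],0],
  [0,[0,0,0],0],
])

```text
clock: 24.53
eef_pos: [0.5619, 0.1596, 0.0664]
tool_rot: [0.75, 0.662, 0.0, 0.0]
contact_force: [-2.0, -1.5, 9.9]
grip_width: 0.0046
```

```bash
python3 look2.py b7
```

```text
t 24.53 pos [0.5619 0.1596 0.0664] in r [-44.2 -44.6  66.4] yawy-err -0.0006 z [ 0.001  0.    -1.   ] F [-2.  -1.5  9.9] w 0.0046 j [-0.17  0.64 -0.3   1.86  0.28  0.68 -0.75]
```

View pics/b7.png

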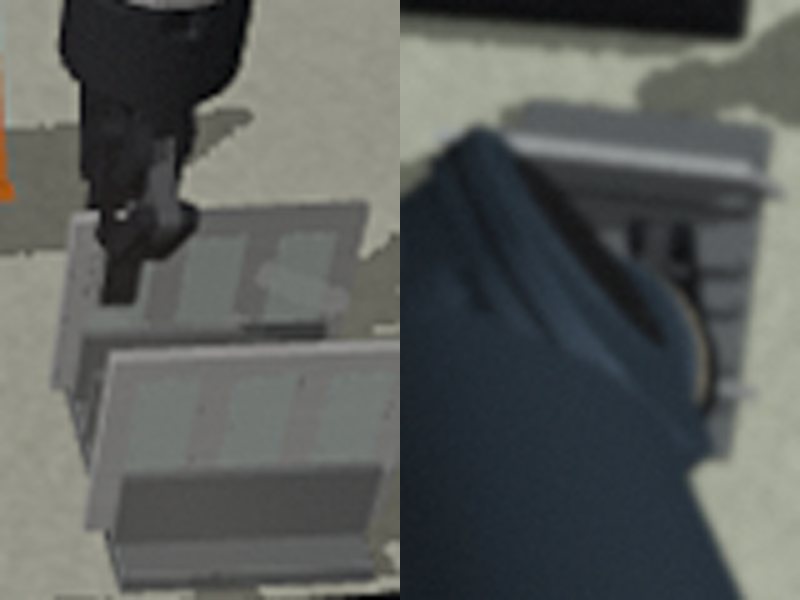

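```bash
python3 - <<'E'
from h import *
for y in(-.0636,.0664): print(((proj('scene',T(F['r'],[-.0415,y,.112]))[0]-[400,170])*5).round())
E
```

```text
[ 77. 223.]
[373. 209.]
```

Request:
send_rows([
  [0.1,[0,0,0],0],
  [0.2,[0,0,0],0],
  [0.3,[0,0,0],0],
  [0.4,[0,0,0],0],
  [0.4,[0,0,0],0],
  [0.4,[0,0,0],0],
])

```text
clock: 25.13
eef_pos: [0.5616, 0.1597, 0.0657]
tool_rot: [0.75, 0.662, -0.0, -0.0]
contact_force: [-0.1, -0.3, -0.5]
grip_width: 0.0337
```

```bash
python3 look2.py b8
```

```text
t 25.13 pos [0.5616 0.1597 0.0657] in r [-44.5 -44.6  65.7] yawy-err -0.0004 z [-0.  0. -1.] F [-0.1 -0.3 -0.5] w 0.0337 j [-0.17  0.64 -0.3   1.86  0.28  0.68 -0.75]
```

View pics/b8.png

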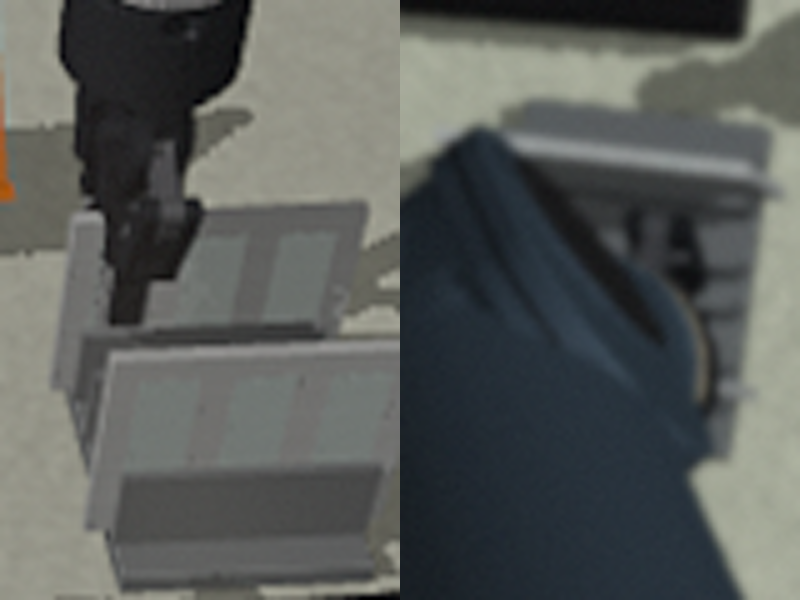

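The fingers are released and the plate hasn't moved. I'll retreat straight up.

Request:
send_rows([
  [0.4,[0,0,-6],0],
  [0.4,[0,0,-12],0],
  [0.4,[0,0,-18],0],
  [0.4,[0,0,-20],0],
  [0.4,[0,0,-20],0],
  [0.4,[0,0,-20],0],
  [0.4,[0,0,-20],0],
  [0.4,[0,0,-20],0],
])

```text
clock: 25.9
eef_pos: [0.5615, 0.1596, 0.2034]
tool_rot: [0.75, 0.662, 0.0, 0.0]
contact_force: [0.3, 0.7, -0.5]
grip_width: 0.0341
```

Request:
send_rows([
  [0.4,[-15,0,-15],0],
  [0.4,[-20,0,0],0],
  [0.4,[-20,0,0],0],
  [0.4,[-20,0,0],0],
  [0.4,[-20,0,0],0],
  [0.4,[0,0,0],0],
  [0.4,[0,0,0],0],
])

```text
clock: 26.48
eef_pos: [0.5498, 0.0642, 0.2173]
tool_rot: [0.751, 0.661, 0.0, 0.0]
contact_force: [-0.2, 0.6, -0.2]
grip_width: 0.0343
```

```bash
python3 look2.py b9; python3 - <<'E'
from h import *
for x in (-.048,-.042):
  for y in(-.0636,.0664):
    for z in (.012,.112): print(x,y,z,((proj('scene',T(F['r'],[x,y,z]))[0]-[400,170])*5).round(),((proj('top',T(F['r'],[x,y,z]))[0]-[145,190])*5).round()+[400,0])
E
```

```text
t 26.48 pos [0.5498 0.0642 0.2173] in r [ -44.4 -140.8  217.3] yawy-err -0.0027 z [ 0. -0. -1.] F [-0.2  0.6 -0.2] w 0.0343 j [ 0.04  0.42 -0.35  1.77  0.17  0.97 -0.51]
-0.048 -0.0636 0.012 [ 49. 382.] [756. 402.]
-0.048 -0.0636 0.112 [ 74. 213.] [715. 396.]
-0.048 0.0664 0.012 [326. 368.] [464. 371.]
-0.048 0.0664 0.112 [369. 199.] [398. 362.]
-0.042 -0.0636 0.012 [ 52. 391.] [757. 388.]
-0.042 -0.0636 0.112 [ 77. 222.] [717. 381.]
-0.042 0.0664 0.012 [330. 377.] [465. 357.]
-0.042 0.0664 0.112 [373. 208.] [400. 347.]
```

View pics/b9.png

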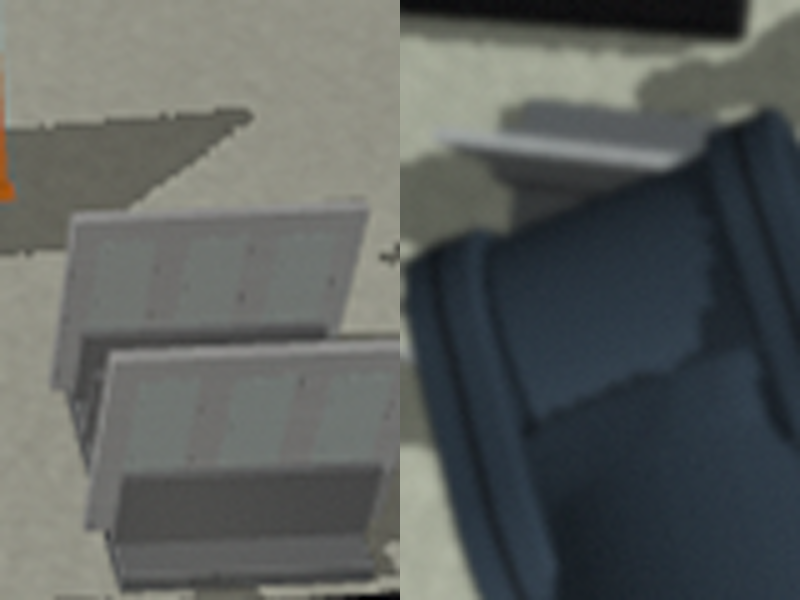

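```bash
python3 -c "
from bench import manip
print(manip.close_job())"
```

```text
the job is handed in; nothing more can be done
None
```

The plate is standing released on its long edge in the rack's -45 mm slot, and the job is handed in (robot clock about 26.5 s of the 61 s allowed; no verdict is reported).

- **Slide:** I pushed the plate along the ledge towards the board's -y side until it stuck out about 41 mm. The first push passed in front of the plate without moving it because the fingertip is thinner than I assumed. I backed off, felt for the board face and repeated it.
- **Grasp:** The tool only points straight down, so I tipped the overhanging end upright between the part-open jaws, then pinched it by its faces and lifted. It came up level and stayed level.
- **Placing:** I lowered it until the wrist force rose on the slot floor (up to 23.5 N), eased off while still holding, then opened the fingers and retreated upwards.

**Last checks:**
- **Plate position:** In the final scene-camera picture the plate's corners lie within about 1 pixel of the pose calculated for a seated plate. That puts it roughly 1 mm off the slot middle, upright and level.
- **Robot:** It read no contact force at the end and is clear of the rack.
- **Other plate:** It looks unmoved.
- **Not checked:** In the last picture the arm hid the placed plate from the top camera. I did not measure the bottle, box and dish again, but no path came near them.

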